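# Stow the nozzle-dip tin and slide the chest hatch home

## Task

Set the small metal tin down upright inside the open bay of the steel consumables chest (do not drop it in), then slide the hatch along its rails over the bay until it is fully home: past the roller catch, so that the roller has dropped behind the ridge, and up against the end frame's stop. Keep it pressed firmly against the stop for about a second to bed it, but do not slam or ram it into the frame, then let go, and leave the other things on the bench where they are.

Things in the scene. Friction and masses are not known exactly. Their poses are not given: they have to be found in the camera images.
- tin_center (a point): the tin: an upright bare-metal round tin with a slightly wider lid, diameter 58 mm at the lid (top 13 mm), 54 mm below, 56 mm high, about 0.22 kg; this point is its centre, half-way up (28 mm above its underside); z along its axis
- chest: grey painted steel chest fixed on the bench, 190 mm (x) by 420 mm (y, from -195 to +225) by 95 mm high without the rails; origin on the bench, midway in x; the hatch closes towards its own +y. Two steel guide rails 8 mm wide and 16 mm high run along y on top at x = +-90 mm. The bay is open at the top, x from -70 to +70 mm, y from +10 to +138 mm
- bay_floor (a point): centre of the bay's floor (floor 6 mm above the bench, rim 95 mm); the bay is 140 mm (x) by 128 mm (y); axes as the chest's
- hatch (a joint): how far the hatch is open, in m (at most 0.19); it shrinks as the hatch moves to the chest's +y. The stop is screw-adjusted: home is a reading anywhere from 0.000 to 0.024, to be found by feel; to bed the hatch there takes a steady push of 12 to 18 N. The hatch is a steel plate 168 (x) by 195 (y) by 6 mm, top 101 mm above the bench; it drags with about 5 N and stays where it is left
- hatch_handle (a point): centre of the hatch's handle: an upright dark steel fin, 12 mm thick along the sliding direction (y), 70 mm long across it (x), from 101 to 135 mm above the bench (this point at 118 mm); it moves with the hatch; axes as the chest's. The hatch's leading edge is 135 mm ahead (+y); a ridge 60 mm long and 6 mm high stands on the plate 121 mm ahead
- catch (a joint): lift of the catch's sprung roller, in m: 0 fully down, 0.004 at most while the hatch's ridge passes below it. It hangs centred over the hatch's path on a bracket adjusted together with the stop. From 31 to 16 mm before home the push rises to 9 to 13 N (drag included), then it gets lighter; about 1 mm before home the roller is down again behind the ridge, then the hatch meets the stop
- frame: grey upright end frame across the chest's +y end, 170 mm wide, top 135 mm above the bench, carrying two adjustable rubber pads (the stop), which face the hatch, and the roller catch, whose bracket reaches 140 mm above the bench and at least 50 mm beyond the bay's centre in y; origin and axes as the chest's
- sprayer: bystander: white plastic bottle, 56 mm in diameter, 170 mm high; origin under its centre
- hammer: bystander: hammer lying on the right of the chest; origin below its middle, handle along its own -x
- coupon: bystander: dark steel plate 90 by 60 by 12 mm lying on the bench; origin under its centre
There are look-alikes about, which are no part of the job. Of the things like the part that bears tin_center, leave any that is turquoise; of the rest the larger one is meant.

How it is judged:
On the way, in this order (a step that is already met when the one before it is completed fails the run):
1. the tin stands upright on the bay's floor, let go, with the hatch still open (z of tin_center in the frame of bay_floor below 0.034 m and horizontal distance between tin_center and bay_floor below 0.06 m and angle between tin_center's own z axis and vertical below 0.15 rad and not (contact force between the fingers and anything else above 0.3 N) and value of joint hatch above 0.08 m), for 0.2 s.
2. the hatch is home with the roller down behind its ridge, and is kept pressed against the stop with over 6 N (value of joint hatch below 0.0275 m and value of joint catch below 0.001 m and contact force between frame and anything else above 6 N), for 0.4 s.
At the end, for the whole second after the job is handed in: The tin stands upright (within 0.15 rad) on the bay's floor, and the hatch is at rest, home against its stop (within about 3 mm; reading below 27.5 mm with the roller's lift below 1.0 mm, which together mean the ridge is past the roller) (z of tin_center in the frame of bay_floor below 0.034 m and horizontal distance between tin_center and bay_floor below 0.06 m and angle between tin_center's own z axis and vertical below 0.15 rad and value of joint hatch below 0.0275 m and value of joint catch below 0.001 m and velocity of joint hatch between -0.005 and 0.005 m/s); the robot touches nothing.
It fails at once if the hatch was slammed or rammed into the end frame (over 20 N on the frame, its stop and catch) (contact force between frame and anything else above 20 N).
It fails at once if the tin was dropped into the bay (falling faster than 0.6 m/s there) (linear speed of tin above 0.6 m/s and horizontal distance between tin_center and bay_floor below 0.07 m and z of tin_center in the frame of bay_floor below 0.1 m).
It fails at once if the bottle was moved or knocked over (distance of sprayer from where it was at the start of the episode above 0.03 m or angle between sprayer's own z axis and vertical above 0.4 rad).
It fails at once if the hammer was moved (distance of hammer from where it was at the start of the episode above 0.03 m).
It fails at once if the steel plate was moved (distance of coupon from where it was at the start of the episode above 0.03 m).
It also fails if it takes over 72 s, if anything falls off the work surface, if the arm or the gripper's body presses on something with over 40 N, if the wrist force passes 120 N, or if a joint passes its speed limit or range.

## Robot

A 7-joint arm with a two-finger parallel gripper is mounted at the origin on the work surface. World frame = base frame: x ahead of the robot, y to its left, z up, the work surface at z = 0. Lengths are in m, angles in rad, forces in N, time in s.
With the tool pointing down it reaches from about 0.35 to 0.775 m from the base axis. Payload 3.1 kg.
Tool frame: the origin (TCP) lies between the finger pads; the fingertips stand 17 mm ahead of it and the grasp point (between the pads) lies 2 mm behind it; z points along the fingers, y is the line along which they close (so a half turn about z gives the same grasp; the last joint's range is limited). The gripper opens to 85 mm and grips with 20 to 120 N. Pads are 22 mm wide; open, the fingers measure 114 mm over their backs; the gripper's body (76 mm by 85 mm) begins 54 mm behind the grasp point. The pads swing forward as they close: fully open they stand 13 mm farther back than shut.
Start: joints at [1.262, 0.311, 0.014, 1.512, -0.004, 1.319, -0.027], TCP at [0.145, -0.531, 0.248] pointing down, gripper open.
Joint ranges: [-2.7, 2.7], [-0.3, 1.91], [-1.27, 1.3], [0.12, 2.57], [-1.44, 4.58], [0.2, 2.03], [-3.05, 3.05]. Speed limits (rad/s): [2.79, 2.79, 3.14, 3.14, 3.14, 3.14, 3.14].

## Interface

Orientations are given as a rotation vector (axis times angle).
In Python, from plant import ctrl gives the robot as it stands.
- The arm moves only by the tool drive_tool, never from a script. Its argument "rows" is a list of rows, each a list of 2 entries, a list of its own where there are three numbers: the shift along the tool's x, y, z in cm, then the turn, a rotation vector about the tool's x, y, z in rad. In form: [[[x, y, z], [ax, ay, az]], ...]. A call has 1 to 5 rows; each row shifts and turns the commanded pose from where the row before left it, along the tool's axes as they then stand; what a row does not reach is not made up. A row lasts 1/8 s, in which the tool goes at most 62.5 mm and 10.7 degrees, less where a joint would pass 70% of its speed; a pose out of reach is approached as far as the arm can. A call is refused whole if a number of a shift passes 6.25 or a number of a turn 0.188, either way. A call with a gripper value outside its range is refused whole. "claw" is the opening, from -1 (shut) to 1 (fully open), set as the call begins (left out, the last holds). The fingers move at their own pace and stop on an object; "force" is the grip in N (left out, the last holds). Time passes only in rows, so rows that do not move let the fingers close. It gives the time, the measured TCP pose, the force, the opening and the grip force at its end, in the units of the state.
- ctrl.state(): the state, without advancing time (a new reading comes with each control period).
- ctrl.grab_frame(name): name is "side" or "top"; returns the picture (480x640x3 uint8, red, green, blue); there is no depth.
- ctrl.camera_model(name): a dict with "mtx" (3x3 intrinsics, pixels), "k1" (the pictures are not rectified: a ray, as slopes to the right and down, at radius r is drawn at 1 + k1 r^2 times it, then the intrinsics apply), "camera_from_world" (4x4, takes a point from world to camera coordinates). Camera axes: x right, y down, z forward; pixel columns grow to the right and rows downward; lengths in m; the calibration is good to about 2 mm. A picture is of the moment at which its call begins. camera_model takes no time and is no camera call.
- ctrl.sign_off(): hands the job in; it is judged then, once.
The state is a dict: "t": time; "q": joint angles; "joint_vel": joint speeds; "tau": joint torques, N m; "eef_pos": TCP position; "ee_rot": TCP orientation; "ft_force": force on the tool from outside, world axes, zero at the start; "torque": the same for the moment, N m; "finger_gap": finger opening in m; "grip_force": force on a finger pad.
Only numpy, scipy, OpenCV 4.12 (cv2) and the standard library are available. Lean on these libraries where they do the work, as an engineer would, in place of code of your own. Each camera call takes 0.05 s, during which the arm holds its last target. There are 200 camera calls.

## Working session

There is one attempt and no reset: what is moved stays moved. The work goes in short steps, Python scripts to look and compute and a tool call to move; the robot and the scene stay as the last step left them, time stands still between calls to the robot, and variables do not carry over. Pictures are saved under pics/ and viewed, at most 10 in all, crops included, and the job is handed in when it is done.

Besides the shell and the picture viewer there is one more tool, called after ">>>" as name(argument=value, ...) on one line, values as JSON. drive_tool: Moves the arm, as the interface text tells. Its arguments: {"type":"object","properties":{"rows":{"type":"array","items":{"type":"array"}},"claw":{"type":"number"},"force":{"type":"number"}},"required":["rows"]}

```bash
mkdir -p pics; cat > h.py <<'E'
import numpy as np, cv2
from plant import ctrl
def ray(name,uv):
    m=ctrl.camera_model(name); K=np.array(m["mtx"]); T=np.array(m["camera_from_world"])
    p=np.linalg.inv(K)@[uv[0],uv[1],1]; d=p[:2]; r=np.linalg.norm(d); ru=r
    for _ in range(30): ru=r/(1+m["k1"]*ru**2)
    d=d*(ru/r if r else 1); R=T[:3,:3]
    return -R.T@T[:3,3], R.T@np.array([d[0],d[1],1])
def onz(name,uv,z):
    o,d=ray(name,uv); return o+d*(z-o[2])/d[2]
def proj(name,P):
    m=ctrl.camera_model(name); T=np.array(m["camera_from_world"])
    c=T[:3,:3]@np.array(P)+T[:3,3]; s=c[:2]/c[2]; s=s*(1+m["k1"]*(s@s))
    return (np.array(m["mtx"])@[s[0],s[1],1])[:2]
def snap(name,f):
    im=ctrl.grab_frame(name)[:,:,::-1].copy(); cv2.imwrite(f"pics/{f}.png",im); return im
E
python3 - <<'E'
from h import *
for n in("top","side"):
    snap(n,n+"0"); m=ctrl.camera_model(n); print(n,ray(n,(320,240)),m["k1"],np.array(m["mtx"])[0,0])
s=ctrl.state(); print({k:np.round(v,3) for k,v in s.items()})
E
```

```text
top (array([ 0.27502258, -0.09511863,  1.30014596]), array([ 0.1484215 , -0.01150338, -0.98888933])) -0.10938539952892233 464.7805401577987
side (array([-0.14527054,  0.62549421,  1.2496249 ]), array([ 0.40539146, -0.48331937, -0.7759821 ])) -0.13235242687924217 614.5469677916647
{'t': np.float64(0.1), 'q': array([ 1.262,  0.312,  0.014,  1.513, -0.004,  1.319, -0.027]), 'joint_vel': array([-0.001, -0.003, -0.001, -0.007, -0.001, -0.   ,  0.001]), 'tau': array([ 1.0000e-03, -3.8086e+01,  1.4600e-01, -2.3124e+01,  1.2000e-02,
        8.0000e-03, -0.0000e+00]), 'eef_pos': array([ 0.145, -0.53 ,  0.247]), 'ee_rot': array([-3.112e+00, -4.180e-01,  1.000e-03]), 'ft_force': array([-0.037,  0.904, -0.351]), 'torque': array([-0.016,  0.026, -0.001]), 'grip_force': np.float64(0.0), 'finger_gap': np.float64(0.085)}
```

View pics/top0.png

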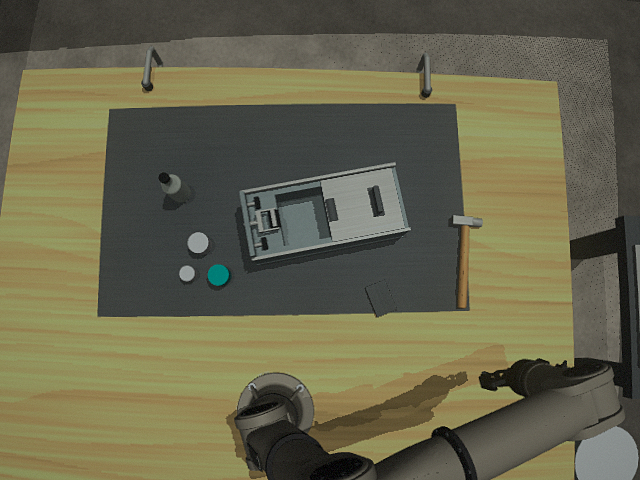

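View pics/side0.png

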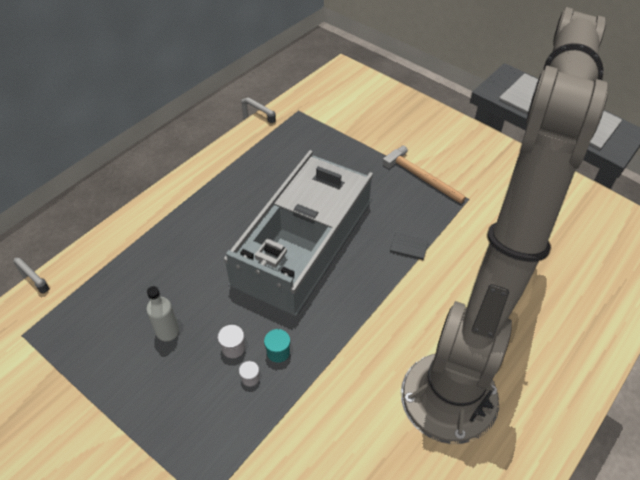

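The top view shows three tins: bare-metal large at (198,243), bare-metal small at (187,273), turquoise at (218,275). The turquoise one is out, and of the other two the larger, at (198,243), is meant. The chest spans (242..409,165..260), the handle is at about (376,201), the ridge at (331,207) and the frame with the catch at the left end.

```bash
python3 - <<'E'
from h import *
t=cv2.imread("pics/top0.png"); s=cv2.imread("pics/side0.png")
a=cv2.resize(t[140:300,150:430],None,fx=2.8,fy=2.8,interpolation=cv2.INTER_CUBIC)
cv2.imwrite("pics/crop0.png",a)
hsv=cv2.cvtColor(t,cv2.COLOR_BGR2HSV)
for n,(x0,x1,y0,y1) in {"top":(170,245,225,295)}.items():
    for nm,mk in(("metal",(hsv[:,:,1]<60)&(hsv[:,:,2]>140)),("turq",(hsv[:,:,1]>120)&(hsv[:,:,0]>75)&(hsv[:,:,0]<100)&(hsv[:,:,2]>100))):
        sub=mk[y0:y1,x0:x1].astype(np.uint8)
        for c in cv2.findContours(sub,0,2)[0]:
            if cv2.contourArea(c)<60: continue
            (u,v),r=cv2.minEnclosingCircle(c); u+=x0;v+=y0
            P=onz("top",(u,v),.056); e=onz("top",(u+r,v),.056); print(nm,(u,v),r,P.round(4),"diam",2*np.linalg.norm(P-e))
# dark handle
g=hsv[:,:,2]; sub=(g[180:222,362:392]<70).astype(np.uint8)
for c in cv2.findContours(sub,0,2)[0]:
    if cv2.contourArea(c)>30:
        (u,v),w,an=cv2.minAreaRect(c); print("handle",u+362,v+180,w,an,onz("top",(u+362,v+180),.135).round(4))
for p in((242,192),(395,165),(409,230),(253,260)): print(p,onz("top",p,.111).round(4))
E
```

```text
metal (186.28350448608398, 272.7577323913574) 7.4430036544799805 [0.3641 0.2482 0.056 ] diam 0.040545025174384255
metal (197.90259742736816, 242.26623344421387) 10.157425880432129 [0.4476 0.2214 0.056 ] diam 0.05560705471849337
turq (217.86144638061523, 274.66867446899414) 10.521852493286133 [0.3612 0.1623 0.056 ] diam 0.05676241337717478
handle 375.834267616272 201.11516952514648 (30.281082153320312, 10.718303680419922) 77.00537872314453 [ 0.5547 -0.2504  0.135 ]
(242, 192) [0.5762 0.0989 0.111 ]
(395, 165) [ 0.6611 -0.305   0.111 ]
(409, 230) [ 0.4856 -0.3411  0.111 ]
(253, 260) [0.3974 0.0621 0.111 ]
```

View pics/crop0.png

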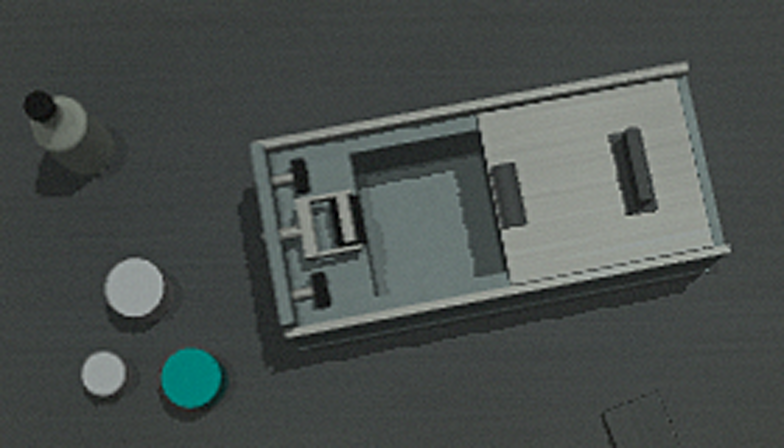

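The crop confirms it: of the two bare-metal tins the one at crop (134,287) is clearly larger than the one at (103,374), with the turquoise tin at (192,378). Its measured diameter is 56 mm against 58 given. The hatch's leading edge is at crop (490,200), and the bay is open.

```bash
cat >> h.py <<'E'
from scipy.spatial.transform import Rotation as Ro
def delta(target,yaw=None):
    s=ctrl.state(); R=Ro.from_rotvec(s["ee_rot"]); M=R.as_matrix()
    d=M.T@(np.array(target)-s["eef_pos"])*100
    y=np.arctan2(M[1,0],M[0,0]); out=f"t {s['t']:.2f} pos {np.round(s['eef_pos'],4)} tilt {np.round(M[:,2],3)} yaw {y:.3f} delta_cm {d.round(2)}"
    if yaw is not None: out+=f" tool-z turn {-(yaw-y):.3f}"
    print(out)
PHI=.208; XC=np.array([np.cos(PHI),np.sin(PHI),0]); YC=np.array([-np.sin(PHI),np.cos(PHI),0])
E
python3 - <<'E'
from h import *
s=cv2.imread("pics/side0.png"); print("tin in side",proj("side",[.4476,.2214,.056]))
g=cv2.cvtColor(s,cv2.COLOR_BGR2HSV); m=((g[:,:,1]<60)&(g[:,:,2]>170))[315:350,212:250].astype(np.uint8)
for c in cv2.findContours(m,0,2)[0]:
    if cv2.contourArea(c)>60: (u,v),r=cv2.minEnclosingCircle(c); print(u+212,v+315,r,onz("side",(u+212,v+315),.056))
C=np.array([.5301,-.1213,0])-.015*YC
f=lambda p:((p-C)@XC,(p-C)@YC)
for p in((352,155),(383,297)): # bay left corners in crop
    P=onz("top",(p[0]/2.8+150,p[1]/2.8+140),.095); print("bay corner",np.round(f(P),4))
for p in((475,117),(511,283)): 
    P=onz("top",(p[0]/2.8+150,p[1]/2.8+140),.101); print("hatch lead",np.round(f(P),4))
for p in((634,126),(652,211),(625,130)): print("handle",np.round(f(onz("top",(p[0]/2.8+150,p[1]/2.8+140),.135)),4))
print("bay centre",C+.074*YC)
delta([.48,-.1,.26]); delta([.4476,.2214,.15],.267)
E
```

```text
tin in side [232.00362577 336.77449743]
230.31012725830078 335.5632915496826 12.549074172973633 [0.45268258 0.22168059 0.056     ]
bay corner [0.0695 0.1358]
bay corner [-0.07    0.1306]
hatch lead [0.0832 0.0144]
hatch lead [-0.0797  0.0109]
handle [ 0.0392 -0.1267]
handle [-0.0425 -0.1266]
handle [ 0.0369 -0.1177]
bay centre [ 0.5179163  -0.06357169  0.        ]
t 0.10 pos [ 0.1449 -0.5299  0.2473] tilt [-0.001  0.002 -1.   ] yaw 0.267 delta_cm [ 43.67 -32.63  -1.2 ]
t 0.10 pos [ 0.1449 -0.5299  0.2473] tilt [-0.001  0.002 -1.   ] yaw 0.267 delta_cm [ 49.02 -64.46   9.87] tool-z turn -0.000
```

>>> drive_tool(rows=[[[4.0,-4.5,0],[0,0,0]],[[4.0,-4.5,0],[0,0,0]],[[4.0,-4.5,0],[0,0,0]],[[4.0,-4.5,0],[0,0,0]],[[4.0,-4.5,0],[0,0,0]]], claw=1)

```text
t: 0.72
eef_pos: [0.2791, -0.2587, 0.2481]
ee_rot: [3.114, 0.418, -0.0]
ft_force: [1.4, -0.1, 0.6]
finger_gap: 0.0852
grip_force: 0.0
```

>>> drive_tool(rows=[[[4.5,-3.0,0],[0,0,0]],[[4.5,-3.0,0],[0,0,0]],[[4.5,-3.0,0],[0,0,0]],[[4.5,-3.0,0],[0,0,0]],[[2.0,-5.5,0],[0,0,0]]])

```text
t: 1.35
eef_pos: [0.4271, -0.0384, 0.2479]
ee_rot: [-3.113, -0.415, -0.001]
ft_force: [-0.1, 0.8, 0.2]
finger_gap: 0.0848
grip_force: 0.0
```

>>> drive_tool(rows=[[[1.0,-5.5,0],[0,0,0]],[[1.0,-5.5,0],[0,0,0]],[[1.0,-5.5,0],[0,0,0]],[[0.5,-4.5,0],[0,0,0]],[[0,0,0],[0,0,0]]])

```text
t: 1.98
eef_pos: [0.4019, 0.177, 0.2483]
ee_rot: [-3.109, -0.432, 0.001]
ft_force: [0.1, -0.6, -1.1]
finger_gap: 0.0859
grip_force: 0.0
```

```bash
python3 - <<'E'
from h import *
delta([.449,.2215,.16],.22)
E
```

```text
t 1.98 pos [0.4019 0.177  0.2483] tilt [-0.001  0.002 -1.   ] yaw 0.276 delta_cm [ 5.74 -2.98  8.84] tool-z turn 0.056
```

Settle above the tin, then measure it against the fingers.

>>> drive_tool(rows=[[[3.0,-1.5,0],[0,0,0]],[[2.7,-1.5,2.5],[0,0,0]],[[0,0,4.0],[0,0,0]],[[0,0,2.3],[0,0,0]],[[0,0,0],[0,0,0]]])

```text
t: 2.6
eef_pos: [0.4497, 0.2142, 0.158]
ee_rot: [3.112, 0.415, -0.009]
ft_force: [0.0, 0.0, 0.6]
finger_gap: 0.085
grip_force: 0.0
```

```bash
python3 - <<'E'
from h import *
delta([.449,.2215,.047])
t=snap("top","top1"); s=snap("side","side1")
a=cv2.resize(t[200:300,150:260],None,fx=3.6,fy=3.6); b=cv2.resize(s[250:400,150:320],None,fx=2.3,fy=2.3)
o=np.zeros((360,800,3),np.uint8); o[:360,:396]=a[:360]; o[:345,400:791]=b[:345]; cv2.imwrite("pics/c1.png",o)
E
```

```text
t 2.60 pos [0.4497 0.2142 0.158 ] tilt [-0.005 -0.003 -1.   ] yaw 0.265 delta_cm [ 0.19 -0.73 11.1 ]
```

View pics/c1.png

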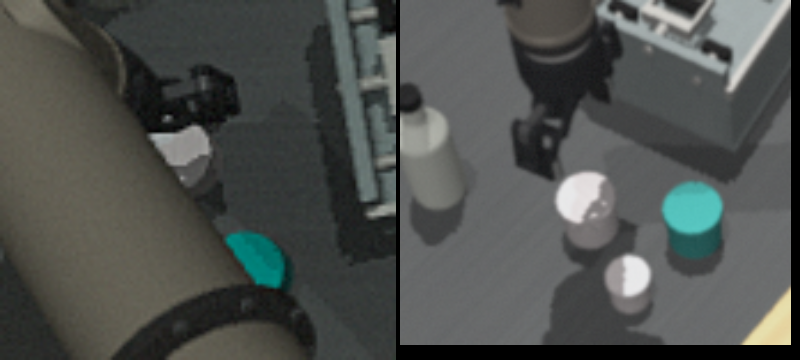

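The side crop shows the open gripper above and behind the target tin at crop (587,210), with the turquoise tin (692,220) and the small one (628,285) clear of its path. The tin has not moved, so I descend.

>>> drive_tool(rows=[[[0.2,-0.7,2.0],[0,0,0]],[[0,0,4.0],[0,0,0]],[[0,0,3.0],[0,0,0]],[[0,0,1.8],[0,0,0]],[[0,0,0.2],[0,0,0]]])

```text
t: 3.32
eef_pos: [0.4511, 0.2235, 0.0502]
ee_rot: [3.113, 0.417, -0.0]
ft_force: [-0.6, 0.3, 0.7]
finger_gap: 0.0854
grip_force: 0.0
```

>>> drive_tool(rows=[[[0,0,0],[0,0,0]],[[0,0,0],[0,0,0]],[[0,0,0],[0,0,0]],[[0,0,0],[0,0,0]],[[0,0,0],[0,0,0]]], claw=-1, force=40)

```text
t: 3.95
eef_pos: [0.4523, 0.2239, 0.0522]
ee_rot: [3.113, 0.417, 0.005]
ft_force: [0.1, -1.3, 5.1]
finger_gap: 0.0563
grip_force: 41.9
```

```bash
python3 - <<'E'
from h import *
delta([.449,.2215,.047])
s=ctrl.state(); print(s["finger_gap"],s["grip_force"])
E
```

```text
t 3.95 pos [0.4523 0.2239 0.0522] tilt [ 0.003  0.    -1.   ] yaw 0.266 delta_cm [-0.38  0.15  0.52]
0.05625135077227085 41.898443014360964
```

>>> drive_tool(rows=[[[0,0,-2.0],[0,0,0]],[[0,0,-4.0],[0,0,0]],[[0,0,-5.0],[0,0,0]],[[0,0,-5.0],[0,0,-0.168]],[[0,0,-3.0],[0,0,-0.168]]])

```text
t: 4.58
eef_pos: [0.4515, 0.2247, 0.2436]
ee_rot: [2.997, 0.942, 0.007]
ft_force: [0.6, -0.0, -2.4]
finger_gap: 0.056
grip_force: 43.7
```

>>> drive_tool(rows=[[[0,0,0],[0,0,-0.168]],[[0,0,0],[0,0,-0.168]],[[0,0,0],[0,0,-0.168]],[[0,0,0],[0,0,-0.168]],[[0,0,0],[0,0,-0.168]]])

```text
t: 5.2
eef_pos: [0.4507, 0.2237, 0.2406]
ee_rot: [2.353, 2.081, -0.0]
ft_force: [0.7, -1.0, -2.3]
finger_gap: 0.056
grip_force: 43.7
```

>>> drive_tool(rows=[[[0,0,0],[0,0,-0.168]],[[0,0,0],[0,0,-0.168]],[[0,0,0],[0,0,0]]])

```text
t: 5.58
eef_pos: [0.4507, 0.2237, 0.2404]
ee_rot: [-1.981, -2.438, 0.0]
ft_force: [-0.3, 1.1, -2.9]
finger_gap: 0.0564
grip_force: 43.7
```

```bash
python3 - <<'E'
from h import *
delta([.519,-.068,.24],1.778)
s=ctrl.state(); print(s["finger_gap"],s["grip_force"],s["q"].round(2))
E
```

```text
t 5.58 pos [0.4507 0.2237 0.2404] tilt [-0. -0. -1.] yaw 1.777 delta_cm [-29.95   0.71   0.04] tool-z turn -0.001
0.056352261400713304 43.654474932700396 [ 0.33  0.41 -1.11  1.62  0.38  1.34 -0.63]
```

>>> drive_tool(rows=[[[-4.0,0.1,0],[0,0,0]],[[-5.5,0.2,0],[0,0,0]],[[-5.5,0.2,0],[0,0,0]],[[-5.5,0.2,0],[0,0,0]],[[-5.5,0,0],[0,0,0]]])

```text
t: 6.2
eef_pos: [0.5118, -0.031, 0.2407]
ee_rot: [1.982, 2.436, 0.0]
ft_force: [1.3, 0.6, -3.5]
finger_gap: 0.0562
grip_force: 43.7
```

>>> drive_tool(rows=[[[-3.0,0,0],[0,0,0]],[[-0.9,0,0],[0,0,0]],[[0,0,0],[0,0,0]],[[0,0,0],[0,0,0]]])

```text
t: 6.7
eef_pos: [0.5193, -0.0645, 0.2407]
ee_rot: [-1.974, -2.443, -0.001]
ft_force: [-0.2, 0.5, -3.3]
finger_gap: 0.0562
grip_force: 43.7
```

```bash
python3 - <<'E'
from h import *
delta([.519,-.068,.058],1.778)
s=ctrl.state(); print(s["finger_gap"],s["grip_force"],s["q"].round(2))
t=snap("top","top2"); s=snap("side","side2")
a=cv2.resize(t[130:300,220:440],None,fx=1.8,fy=1.8); b=cv2.resize(s[130:330,190:400],None,fx=1.9,fy=1.9)
o=np.zeros((380,800,3),np.uint8); o[:306,:396]=a; o[:380,400:799]=b; cv2.imwrite("pics/c2.png",o)
E
```

```text
t 6.70 pos [ 0.5193 -0.0645  0.2407] tilt [ 0.     0.001 -1.   ] yaw 1.782 delta_cm [-0.35 -0.11 18.27] tool-z turn 0.004
0.05620220044159535 43.68354633450508 [ 0.86  0.45 -1.08  1.57  0.41  1.36 -0.05]
```

View pics/c2.png

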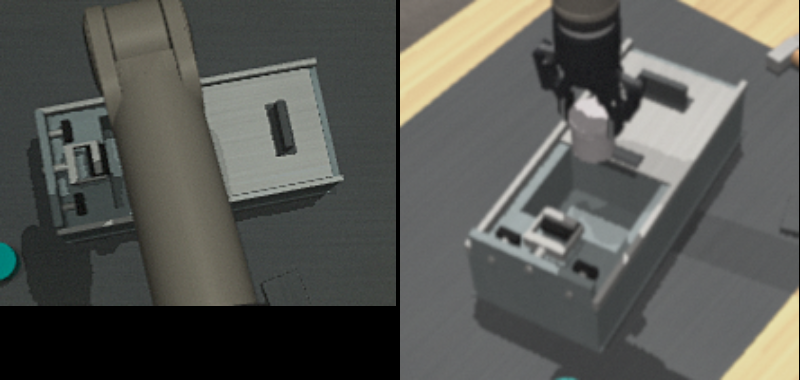

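The side crop shows the tin held upright at crop (592,135), over the bay. Now lowering it.

>>> drive_tool(rows=[[[-0.2,-0.1,3.0],[0,0,0]],[[0,0,3.5],[0,0,0]],[[0,0,3.5],[0,0,0]],[[0,0,3.5],[0,0,0]],[[0,0,2.5],[0,0,0]]])

```text
t: 7.42
eef_pos: [0.5183, -0.0685, 0.0789]
ee_rot: [-1.976, -2.441, 0.001]
ft_force: [-0.6, -0.2, -2.1]
finger_gap: 0.0563
grip_force: 43.6
```

>>> drive_tool(rows=[[[0,0,0.5],[0,0,0]],[[0,0,0.3],[0,0,0]],[[0,0,0.3],[0,0,0]],[[0,0,0.3],[0,0,0]],[[0,0,0],[0,0,0]]])

```text
t: 8.05
eef_pos: [0.519, -0.0696, 0.0664]
ee_rot: [1.979, 2.44, -0.0]
ft_force: [-0.1, -0.1, -3.1]
finger_gap: 0.0565
grip_force: 43.7
```

>>> drive_tool(rows=[[[0,0,0.2],[0,0,0]],[[0,0,0.2],[0,0,0]],[[0,0,0.2],[0,0,0]],[[0,0,0],[0,0,0]]])

```text
t: 8.55
eef_pos: [0.5188, -0.0694, 0.06]
ee_rot: [-1.978, -2.44, 0.0]
ft_force: [-0.3, -0.2, -1.8]
finger_gap: 0.056
grip_force: 43.7
```

>>> drive_tool(rows=[[[0,0,0.1],[0,0,0]],[[0,0,0.1],[0,0,0]],[[0,0,0],[0,0,0]]])

```text
t: 8.93
eef_pos: [0.519, -0.0695, 0.0583]
ee_rot: [1.979, 2.44, -0.0]
ft_force: [-0.4, 0.3, -1.9]
finger_gap: 0.0565
grip_force: 43.8
```

>>> drive_tool(rows=[[[0,0,0.1],[0,0,0]],[[0,0,0.1],[0,0,0]],[[0,0,0],[0,0,0]]])

```text
t: 9.3
eef_pos: [0.5191, -0.0696, 0.0582]
ee_rot: [1.978, 2.439, -0.002]
ft_force: [-4.4, -0.8, 10.3]
finger_gap: 0.0562
grip_force: 44.8
```

>>> drive_tool(rows=[[[0,0,0.1],[0,0,0]],[[0,0,0],[0,0,0]]])

```text
t: 9.55
eef_pos: [0.5191, -0.0696, 0.0581]
ee_rot: [1.978, 2.439, -0.003]
ft_force: [-7.0, -1.6, 16.9]
finger_gap: 0.0559
grip_force: 45.3
```

Contact with the floor. I relieve the load, then release.

>>> drive_tool(rows=[[[0,0,-0.2],[0,0,0]],[[0,0,0],[0,0,0]]])

```text
t: 9.8
eef_pos: [0.5193, -0.0696, 0.0582]
ee_rot: [1.978, 2.439, -0.0]
ft_force: [-2.8, -0.4, 6.3]
finger_gap: 0.0564
grip_force: 44.5
```

>>> drive_tool(rows=[[[0,0,0],[0,0,0]],[[0,0,0],[0,0,0]],[[0,0,0],[0,0,0]],[[0,0,0],[0,0,0]],[[0,0,0],[0,0,0]]], claw=0.8)

```text
t: 10.42
eef_pos: [0.5191, -0.0694, 0.0573]
ee_rot: [1.979, 2.44, 0.001]
ft_force: [0.8, -0.2, 0.6]
finger_gap: 0.0771
grip_force: 0.3
```

>>> drive_tool(rows=[[[0,0,0],[0,0,0]],[[0,0,0],[0,0,0]],[[0,0,-1.0],[0,0,0]],[[0,0,-2.0],[0,0,0]],[[0,0,-3.0],[0,0,0]]])

```text
t: 11.05
eef_pos: [0.5185, -0.0694, 0.1185]
ee_rot: [-1.978, -2.44, 0.001]
ft_force: [0.7, 1.2, 0.5]
finger_gap: 0.0768
grip_force: 0.0
```

>>> drive_tool(rows=[[[0,0,-4.0],[0,0,0]],[[0,0,-4.0],[0,0,0]],[[0,0,-4.0],[0,0,0]],[[-3,0,0],[0,0,0.17]],[[0,0,0],[0,0,0.17]]])

```text
t: 11.68
eef_pos: [0.5258, -0.1018, 0.2392]
ee_rot: [2.371, 2.056, 0.001]
ft_force: [-0.0, -0.2, 0.3]
finger_gap: 0.077
grip_force: 0.0
```

```bash
python3 - <<'E'
from h import *
C=np.array([.5301,-.1213,0])-.020*YC
delta([.5563,-.2485,.24],.208)
print(ctrl.state()["finger_gap"],ctrl.state()["q"].round(2))
s=snap("side","side3"); t=snap("top","top3")
a=cv2.resize(t[130:300,220:440],None,fx=1.8,fy=1.8); b=cv2.resize(s[130:330,190:400],None,fx=1.9,fy=1.9)
o=np.zeros((380,800,3),np.uint8); o[:306,:396]=a; o[:380,400:799]=b; cv2.imwrite("pics/c3.png",o)
E
```

```text
t 11.68 pos [ 0.5258 -0.1018  0.2392] tilt [ 0.002 -0.002 -1.   ] yaw 1.429 delta_cm [-14.09   5.09  -0.05] tool-z turn 1.221
0.07703047521365422 [ 0.86  0.44 -0.98  1.54  0.38  1.35 -0.3 ]
```

View pics/c3.png

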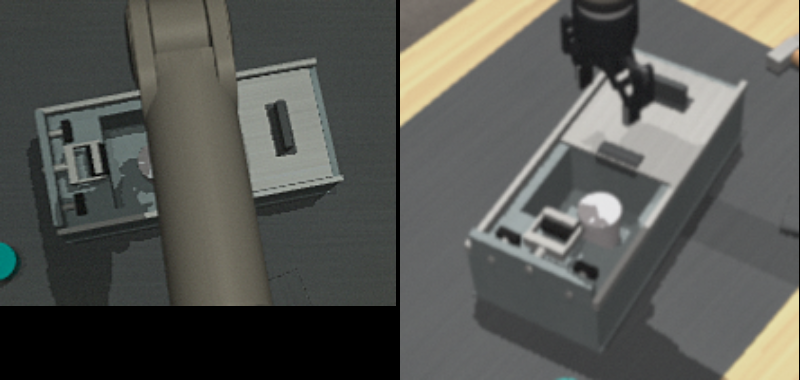

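The side crop shows the tin upright and released in the bay, at crop (600,215), with the hatch still open and the handle at (665,88). Next is the handle.

>>> drive_tool(rows=[[[0,0,0],[0,0,0.174]],[[0,0,0],[0,0,0.174]],[[0,0,0],[0,0,0.174]],[[0,0,0],[0,0,0.174]],[[0,0,0],[0,0,0.174]]], claw=0.2)

```text
t: 12.4
eef_pos: [0.525, -0.0976, 0.2381]
ee_rot: [-3.015, -0.881, -0.001]
ft_force: [0.7, 0.4, 0.5]
finger_gap: 0.0511
grip_force: 0.0
```

>>> drive_tool(rows=[[[0,0,0],[0,0,0.174]],[[0,0,0],[0,0,0.174]],[[0,0,0],[0,0,0]],[[0,0,0],[0,0,0]]])

```text
t: 12.9
eef_pos: [0.5252, -0.0982, 0.2376]
ee_rot: [-3.122, -0.354, -0.0]
ft_force: [-0.0, -0.5, -0.0]
finger_gap: 0.0515
grip_force: 0.0
```

```bash
python3 - <<'E'
from h import *
delta([.5568,-.2550,.127],.208)
print(ctrl.state()["finger_gap"],ctrl.state()["q"].round(2))
E
```

```text
t 12.90 pos [ 0.5252 -0.0982  0.2376] tilt [ 0.  0. -1.] yaw 0.226 delta_cm [-0.43 15.99 11.06] tool-z turn 0.018
0.05149368682565331 [ 0.69  0.37 -0.72  1.55  0.25  1.32 -1.4 ]
```

>>> drive_tool(rows=[[[-0.1,4.0,0],[0,0,0.018]],[[-0.1,5.0,0],[0,0,0]],[[-0.1,5.0,0],[0,0,0]],[[-0.1,2.0,2.0],[0,0,0]],[[0,0,3.0],[0,0,0]]])

```text
t: 13.52
eef_pos: [0.5544, -0.2584, 0.1864]
ee_rot: [3.125, 0.316, 0.002]
ft_force: [0.5, 0.1, -0.1]
finger_gap: 0.0511
grip_force: 0.0
```

```bash
python3 - <<'E'
from h import *
delta([.5568,-.2550,.127],.208)
for z,c in((.135,(0,255,0)),):
  s=snap("side","side4")
b=cv2.resize(s[90:290,220:420],None,fx=2.5,fy=2.5); cv2.imwrite("pics/c4.png",b)
E
```

```text
t 13.53 pos [ 0.5544 -0.2584  0.1864] tilt [ 0.001 -0.    -1.   ] yaw 0.201 delta_cm [ 0.3  -0.29  5.94] tool-z turn -0.007
```

View pics/c4.png

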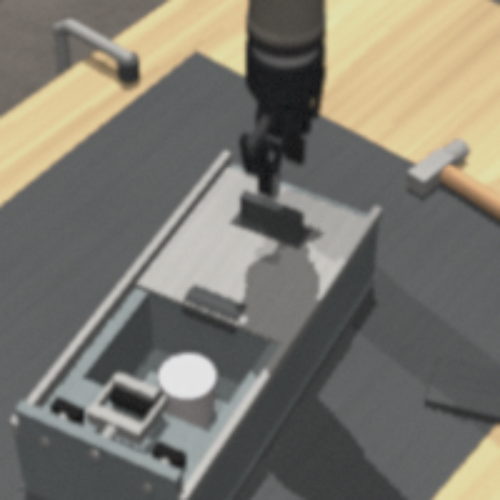

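The crop shows the gripper just above the handle at crop (272,215), with clearance on both sides and the tin standing in the bay. I descend and grip it.

>>> drive_tool(rows=[[[0.2,-0.3,1.5],[0,0,0]],[[0,0,2.0],[0,0,0]],[[0,0,1.2],[0,0,0]],[[0,0,0.7],[0,0,0]],[[0,0,0],[0,0,0]]])

```text
t: 14.2
eef_pos: [0.5556, -0.2526, 0.1332]
ee_rot: [-3.125, -0.319, 0.0]
ft_force: [0.8, -0.4, 0.3]
finger_gap: 0.0515
grip_force: 0.0
```

>>> drive_tool(rows=[[[0,0,0],[0,0,0]],[[0,0,0],[0,0,0]],[[0,0,0],[0,0,0]],[[0,0,0],[0,0,0]],[[0,0,0],[0,0,0]]], claw=-1, force=30)

```text
t: 14.82
eef_pos: [0.5564, -0.2547, 0.1344]
ee_rot: [3.122, 0.317, 0.004]
ft_force: [1.6, -5.8, 3.1]
finger_gap: 0.011
grip_force: 33.4
```

>>> drive_tool(rows=[[[0,-0.5,0],[0,0,0]],[[0,-1.5,0],[0,0,0]],[[0,-2.0,0],[0,0,0]],[[0,-2.0,0],[0,0,0]],[[0,-1.0,0],[0,0,0]]])

```text
t: 15.45
eef_pos: [0.5411, -0.1847, 0.1344]
ee_rot: [3.123, 0.319, -0.001]
ft_force: [-1.0, -6.0, 5.1]
finger_gap: 0.0108
grip_force: 33.4
```

```bash
cat > st.py <<'E'
from h import *
s=ctrl.state(); d=s["eef_pos"]-np.array([.5564,-.2547,0]); M=Ro.from_rotvec(s["ee_rot"]).as_matrix()
print("t",round(float(s["t"]),2),"along",(d@YC*1e3).round(1),"across",(d@XC*1e3).round(1),"z",s["eef_pos"][2].round(4),"F tool",(M.T@s["ft_force"]).round(1),"gap",s["finger_gap"],"yaw",np.arctan2(M[1,0],M[0,0]).round(3), "tq",s["torque"].round(2))
E
python3 st.py
python3 - <<'E'
from h import *
C=np.array([.5301,-.1213,0])-.020*YC
for p in((305,175),(326,290),(360,215)):
    P=onz("top",(p[0]/2.8+150,p[1]/2.8+140),.103 if p[0]!=360 else .14); print((P-C)@XC,(P-C)@YC)
E
```

```text
t 15.45 along 71.6 across -0.5 z 0.1344 F tool [-2.2  5.6 -5.1] gap 0.010821407704253973 yaw 0.204 tq [-1.13  0.08  0.33]
0.05643645909492703 0.18734472052692208
-0.05498200623686955 0.1862408107677149
0.001294876143713013 0.14160344806633957
```

>>> drive_tool(rows=[[[0,-1.5,0],[0,0,0]],[[0,-1.5,0],[0,0,0]],[[0,-1.0,0],[0,0,0]],[[0,-0.5,0],[0,0,0]],[[0,0,0],[0,0,0]]])

```text
t: 16.08
eef_pos: [0.5315, -0.1408, 0.1344]
ee_rot: [3.124, 0.318, -0.003]
ft_force: [-2.8, -2.9, 8.2]
finger_gap: 0.0111
grip_force: 33.8
```

```bash
python3 st.py
```

```text
t 16.07 along 116.6 across -0.8 z 0.1344 F tool [-3.3  2.3 -8.2] gap 0.01112972788979261 yaw 0.203 tq [-0.68  0.53  0.34]
```

>>> drive_tool(rows=[[[0,-0.2,0],[0,0,0]],[[0,-0.2,0],[0,0,0]],[[0,-0.2,0],[0,0,0]],[[0,-0.2,0],[0,0,0]],[[0,-0.2,0],[0,0,0]]])

```text
t: 16.7
eef_pos: [0.5297, -0.1326, 0.1344]
ee_rot: [3.122, 0.316, -0.003]
ft_force: [-2.7, -5.7, 7.7]
finger_gap: 0.0111
grip_force: 34.0
```

```bash
python3 st.py
```

```text
t 16.7 along 125.0 across -0.9 z 0.1344 F tool [-3.8  5.1 -7.7] gap 0.011089998731843638 yaw 0.202 tq [-1.13  0.43  0.38]
```

>>> drive_tool(rows=[[[-0.05,-0.2,-0.1],[0,0,0]],[[0,-0.2,0],[0,0,0]],[[0,-0.2,0],[0,0,0]],[[0,-0.2,0],[0,0,0]],[[0,-0.2,0],[0,0,0]]])

```text
t: 17.32
eef_pos: [0.5276, -0.1231, 0.1344]
ee_rot: [3.122, 0.316, -0.001]
ft_force: [2.4, -8.2, 1.4]
finger_gap: 0.0111
grip_force: 33.2
```

```bash
python3 st.py
```

```text
t 17.32 along 134.7 across -1.0 z 0.1344 F tool [ 0.7  8.5 -1.4] gap 0.01114096636710017 yaw 0.202 tq [-1.56 -0.26  0.33]
```

>>> drive_tool(rows=[[[0,-0.2,0],[0,0,0]],[[0,-0.2,0],[0,0,0]],[[0,-0.2,0],[0,0,0]]])

```text
t: 17.7
eef_pos: [0.5269, -0.12, 0.1344]
ee_rot: [3.119, 0.312, 0.0]
ft_force: [1.8, -8.8, 1.1]
finger_gap: 0.0113
grip_force: 33.8
```

```bash
python3 st.py
```

```text
t 17.7 along 137.9 across -1.0 z 0.1344 F tool [-0.  9. -1.] gap 0.011336259010886827 yaw 0.2 tq [-1.79 -0.46  0.4 ]
```

>>> drive_tool(rows=[[[0,-0.15,0],[0,0,0]],[[0,-0.15,0],[0,0,0]],[[0,-0.15,0],[0,0,0]],[[0,-0.15,0],[0,0,0]],[[0,-0.15,0],[0,0,0]]])

```text
t: 18.32
eef_pos: [0.5248, -0.1103, 0.1344]
ee_rot: [3.122, 0.315, -0.002]
ft_force: [0.0, -5.3, 3.1]
finger_gap: 0.0113
grip_force: 33.4
```

```bash
python3 st.py
```

```text
t 18.32 along 147.8 across -1.1 z 0.1344 F tool [-1.1  5.2 -3.1] gap 0.011285527497142185 yaw 0.201 tq [-1.33 -0.21  0.38]
```

>>> drive_tool(rows=[[[0,-0.15,0],[0,0,0]],[[0,-0.15,0],[0,0,0]],[[0,-0.15,0],[0,0,0]],[[0,-0.15,0],[0,0,0]]])

```text
t: 18.82
eef_pos: [0.5233, -0.1035, 0.1344]
ee_rot: [3.123, 0.316, -0.003]
ft_force: [-0.6, -4.6, 3.7]
finger_gap: 0.0113
grip_force: 33.3
```

```bash
python3 st.py
```

```text
t 18.82 along 154.8 across -1.2 z 0.1344 F tool [-1.5  4.4 -3.7] gap 0.011310871640594447 yaw 0.202 tq [-0.96  0.01  0.39]
```

>>> drive_tool(rows=[[[0,-0.06,0],[0,0,0]],[[0,-0.06,0],[0,0,0]],[[0,-0.06,0],[0,0,0]],[[0,-0.06,0],[0,0,0]]])

```text
t: 19.32
eef_pos: [0.5228, -0.1009, 0.1344]
ee_rot: [3.123, 0.317, -0.003]
ft_force: [-0.2, -4.9, 3.1]
finger_gap: 0.0111
grip_force: 33.2
```

```bash
python3 st.py
```

```text
t 19.32 along 157.4 across -1.2 z 0.1344 F tool [-1.2  4.7 -3. ] gap 0.011117176936866197 yaw 0.202 tq [-0.83  0.03  0.37]
```

>>> drive_tool(rows=[[[0,-0.05,0],[0,0,0]],[[0,-0.05,0],[0,0,0]],[[0,-0.05,0],[0,0,0]],[[0,-0.05,0],[0,0,0]]])

```text
t: 19.82
eef_pos: [0.5223, -0.0987, 0.1344]
ee_rot: [3.124, 0.317, -0.003]
ft_force: [-0.9, -5.1, 3.3]
finger_gap: 0.0111
grip_force: 33.3
```

```bash
python3 st.py
```

```text
t 19.82 along 159.7 across -1.2 z 0.1344 F tool [-1.9  4.8 -3.3] gap 0.011065478794529618 yaw 0.202 tq [-0.85  0.08  0.38]
```

>>> drive_tool(rows=[[[0,-0.05,0],[0,0,0]],[[0,-0.05,0],[0,0,0]],[[0,-0.05,0],[0,0,0]],[[0,-0.05,0],[0,0,0]]])

```text
t: 20.32
eef_pos: [0.5218, -0.0965, 0.1343]
ee_rot: [3.124, 0.317, -0.003]
ft_force: [-1.5, -5.1, 3.9]
finger_gap: 0.0113
grip_force: 33.3
```

```bash
python3 st.py
```

```text
t 20.32 along 161.9 across -1.2 z 0.1343 F tool [-2.5  4.7 -3.9] gap 0.01127527017495726 yaw 0.203 tq [-1.06  0.11  0.29]
```

>>> drive_tool(rows=[[[0,-0.04,0],[0,0,0]],[[0,-0.04,0],[0,0,0]],[[0,-0.04,0],[0,0,0]],[[0,-0.04,0],[0,0,0]]])

```text
t: 20.82
eef_pos: [0.5214, -0.0947, 0.1344]
ee_rot: [3.124, 0.317, -0.004]
ft_force: [-1.3, -5.6, 5.0]
finger_gap: 0.0115
grip_force: 33.3
```

```bash
python3 st.py
```

```text
t 20.82 along 163.8 across -1.2 z 0.1344 F tool [-2.4  5.2 -5. ] gap 0.011520129495294093 yaw 0.203 tq [-1.    0.22  0.34]
```

Plenty of time is left; I keep creeping in and relieve the small lateral and vertical load.

>>> drive_tool(rows=[[[-0.03,-0.04,-0.05],[0,0,0]],[[0,-0.04,0],[0,0,0]],[[0,-0.04,0],[0,0,0]],[[0,-0.04,0],[0,0,0]]])

```text
t: 21.32
eef_pos: [0.5211, -0.0931, 0.1344]
ee_rot: [3.124, 0.317, -0.003]
ft_force: [-0.2, -6.3, 1.4]
finger_gap: 0.0113
grip_force: 32.9
```

```bash
python3 st.py
```

```text
t 21.32 along 165.4 across -1.2 z 0.1344 F tool [-1.5  6.1 -1.3] gap 0.011299606516715015 yaw 0.203 tq [-1.16 -0.04  0.38]
```

>>> drive_tool(rows=[[[0,-0.04,0],[0,0,0]],[[0,-0.04,0],[0,0,0]],[[0,-0.04,0],[0,0,0]],[[0,-0.04,0],[0,0,0]]])

```text
t: 21.82
eef_pos: [0.521, -0.0931, 0.1344]
ee_rot: [3.123, 0.316, -0.002]
ft_force: [-0.0, -7.7, 1.5]
finger_gap: 0.0111
grip_force: 33.1
```

```bash
python3 st.py
```

```text
t 21.82 along 165.5 across -1.2 z 0.1344 F tool [-1.6  7.6 -1.5] gap 0.011107108242478889 yaw 0.202 tq [-1.58 -0.16  0.32]
```

The hatch has stopped at 165.5 mm while the push rises, so it is at the stop. I build the push up slowly to about 15 N.

>>> drive_tool(rows=[[[0,-0.06,0],[0,0,0]],[[0,-0.06,0],[0,0,0]],[[0,-0.06,0],[0,0,0]],[[0,0,0],[0,0,0]]])

```text
t: 22.32
eef_pos: [0.521, -0.093, 0.1344]
ee_rot: [3.121, 0.314, -0.001]
ft_force: [0.9, -9.9, 0.2]
finger_gap: 0.0114
grip_force: 33.4
```

```bash
python3 st.py
```

```text
t 22.32 along 165.5 across -1.2 z 0.1344 F tool [-1.   9.9 -0.1] gap 0.011449525714266436 yaw 0.2 tq [-1.93 -0.28  0.35]
```

>>> drive_tool(rows=[[[0,-0.1,0],[0,0,0]],[[0,-0.1,0],[0,0,0]],[[0,-0.1,0],[0,0,0]],[[0,0,0],[0,0,0]]])

```text
t: 22.82
eef_pos: [0.521, -0.0929, 0.1344]
ee_rot: [3.117, 0.31, 0.001]
ft_force: [2.9, -14.1, -0.5]
finger_gap: 0.0114
grip_force: 34.0
```

```bash
python3 st.py
```

```text
t 22.82 along 165.6 across -1.2 z 0.1344 F tool [ 0.1 14.4  0.6] gap 0.01135683499346326 yaw 0.198 tq [-2.63 -0.55  0.43]
```

Another small step to about 15.5 N, then hold for over a second.

>>> drive_tool(rows=[[[0,-0.08,0],[0,0,0]],[[0,0,0],[0,0,0]],[[0,0,0],[0,0,0]],[[0,0,0],[0,0,0]],[[0,0,0],[0,0,0]]])

```text
t: 23.45
eef_pos: [0.521, -0.0929, 0.1344]
ee_rot: [3.117, 0.309, 0.001]
ft_force: [3.0, -14.9, -1.8]
finger_gap: 0.0114
grip_force: 34.2
```

>>> drive_tool(rows=[[[0,0,0],[0,0,0]],[[0,0,0],[0,0,0]],[[0,0,0],[0,0,0]],[[0,0,0],[0,0,0]],[[0,0,0],[0,0,0]]])

```text
t: 24.08
eef_pos: [0.521, -0.0929, 0.1344]
ee_rot: [3.117, 0.309, 0.001]
ft_force: [3.5, -14.5, -1.4]
finger_gap: 0.0111
grip_force: 34.2
```

```bash
python3 st.py
```

```text
t 24.07 along 165.6 across -1.2 z 0.1344 F tool [ 0.6 14.9  1.6] gap 0.011060584727827637 yaw 0.198 tq [-2.9  -0.59  0.49]
```

>>> drive_tool(rows=[[[0,-0.08,0],[0,0,0]],[[0,0,0],[0,0,0]],[[0,0,0],[0,0,0]],[[0,0,0],[0,0,0]],[[0,0,0],[0,0,0]]])

```text
t: 24.7
eef_pos: [0.521, -0.0929, 0.1344]
ee_rot: [3.116, 0.308, 0.002]
ft_force: [3.0, -15.7, -2.2]
finger_gap: 0.0112
grip_force: 34.4
```

>>> drive_tool(rows=[[[0,0.2,0],[0,0,0]],[[0,0.2,0],[0,0,0]],[[0,0.2,0],[0,0,0]],[[0,0.1,0],[0,0,0]],[[0,0,0],[0,0,0]]])

```text
t: 25.32
eef_pos: [0.521, -0.0931, 0.1344]
ee_rot: [3.124, 0.316, -0.002]
ft_force: [0.5, -6.3, 1.1]
finger_gap: 0.0113
grip_force: 33.1
```

```bash
python3 st.py
```

```text
t 25.32 along 165.4 across -1.2 z 0.1344 F tool [-0.8  6.3 -1. ] gap 0.011250132029206439 yaw 0.202 tq [-1.34 -0.07  0.34]
```

>>> drive_tool(rows=[[[0,0.1,0],[0,0,0]],[[0,0.1,0],[0,0,0]],[[0,0.05,0],[0,0,0]],[[0,0,0],[0,0,0]]])

```text
t: 25.82
eef_pos: [0.5211, -0.0931, 0.1344]
ee_rot: [-3.124, -0.319, 0.003]
ft_force: [-3.3, -2.9, 1.6]
finger_gap: 0.0109
grip_force: 32.9
```

>>> drive_tool(rows=[[[0,0,0],[0,0,0]],[[0,0,0],[0,0,0]],[[0,0,0],[0,0,0]],[[0,0,0],[0,0,0]],[[0,0,0],[0,0,0]]], claw=0.2)

```text
t: 26.45
eef_pos: [0.5221, -0.0936, 0.1348]
ee_rot: [-3.125, -0.318, -0.0]
ft_force: [-0.1, 0.8, -0.8]
finger_gap: 0.0514
grip_force: 0.0
```

>>> drive_tool(rows=[[[0,0,-1.0],[0,0,0]],[[0,0,-2.0],[0,0,0]],[[0,0,-3.0],[0,0,0]],[[0,0,-4.0],[0,0,0]],[[0,0,-2.0],[0,0,0]]])

```text
t: 27.08
eef_pos: [0.5232, -0.0934, 0.2581]
ee_rot: [3.124, 0.318, 0.007]
ft_force: [0.4, -0.1, -0.8]
finger_gap: 0.0516
grip_force: 0.0
```

```bash
python3 st.py; python3 - <<'E'
from h import *
t=snap("top","top5"); s=snap("side","side5")
a=cv2.resize(t[130:300,220:440],None,fx=1.8,fy=1.8); b=cv2.resize(s[130:330,190:400],None,fx=1.9,fy=1.9)
o=np.zeros((380,800,3),np.uint8); o[:306,:396]=a; o[:380,400:799]=b; cv2.imwrite("pics/c5.png",o)
E
```

```text
t 27.07 along 164.6 across 0.8 z 0.2581 F tool [0.3 0.2 0.8] gap 0.051619869605452555 yaw 0.203 tq [ 0.01 -0.01 -0.02]
```

View pics/c5.png

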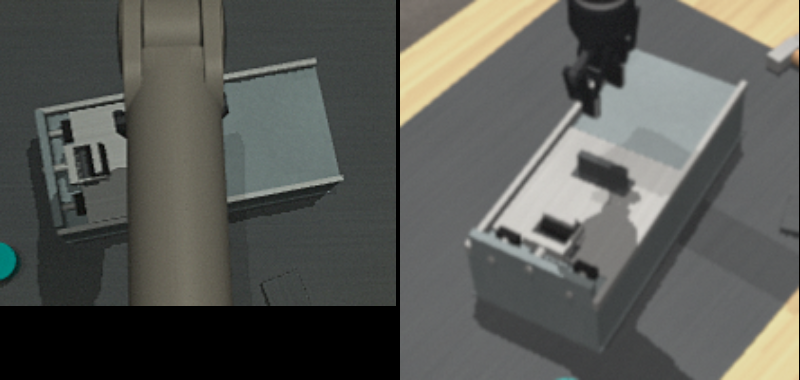

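The crops show the hatch up against both pads (about (67,130) and (80,205) in the top crop), the gripper clear above, and the tin and bystanders undisturbed. The push rose at 31 mm and eased by 18 mm before the stop I felt, which fits the ridge being past the roller.

```bash
python3 -c "
from plant import ctrl
print(ctrl.sign_off())"
```

```text
the job is handed in; nothing more can be done
None
```

I set the tin upright on the bay floor, slid the hatch past the catch to the stop, pressed it there at about 15 N for over a second and let go, then handed the job in at about 27 s; no verdict came back.

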